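Quarter-turn the block for its end pass

ROBOT

A 7-joint arm with a two-finger parallel gripper is mounted at the origin on a cart in front of the work surface, level with it; the furniture and walls round the work are solid. World frame = base frame: x ahead of the robot, y to its left, z up, the work surface at z = 0. Lengths are in m, angles in rad, forces in N, time in s.
With the tool pointing down it reaches from about 0.4 to 0.85 m from the base axis. Payload 10.4 kg.
Tool frame: the origin (TCP) lies at the very end of the fingers, on their centre line; the grasp point (between the pads) lies 19 mm behind it; z points along the fingers, y is the direction in which the jaws open and shut (so a half turn about z gives the same grasp; the last joint's range is limited). The gripper opens to 85 mm and grips with 20 to 120 N. Pads are 22 mm wide; open, the fingers measure 114 mm over their backs; the gripper's body (76 mm by 85 mm) begins 54 mm behind the grasp point. The pads swing forward as they close: fully open they stand 13 mm farther back than shut.
Start: joints at [-0.023, 0.332, -0.065, 1.46, 0.022, 1.35, -0.088], TCP at [0.625, 0, 0.231] pointing down, gripper open.
Joint ranges: [-2.6, 2.6], [-0.5, 2.12], [-1.47, 1.34], [0.16, 2.42], [-1.27, 4.41], [0.06, 2.06], [-2.6, 2.6]. Speed limits (rad/s): [2.22, 2.22, 2.79, 2.79, 3.14, 3.14, 3.14].

INTERFACE

Orientations are given as a unit quaternion [x, y, z, w].
In Python, from workcell import manip gives the robot as it stands.
- The arm moves only by the tool arm_command, never from a script. Its arguments are lists of equal length, an entry for each row: "slide": the shift along the tool's x, y, z in mm, a list of three; "turn": the turn about the tool's z in degrees; "grip": the closure, from 0 (fully open) to 1 (shut). In form: {"slide": [[tx, ty, tz], ...], "turn": [turn, ...], "grip": [grip, ...]}. A call has 1 to 10 rows; each row shifts and turns the commanded pose from where the row before left it, along the tool's axes as they then stand; what a row does not reach is not made up. A row lasts 1/12 s, in which the tool goes at most 41.7 mm and 7.16 degrees, less where a joint would pass 70% of its speed; a pose out of reach is approached as far as the arm can. A call with a gripper value outside its range is refused whole. The fingers move at their own pace and stop on an object; "newtons" is the grip in N (left out, the last holds). Time passes only in rows, so rows that do not move let the fingers close. It gives the time, the measured TCP pose, the force and the opening at its end, in the units of the state.
- manip.get_obs(): the state, without advancing time (a new reading comes with each control period).
- manip.camera(name): name is "scene" or "side" or "wrist"; returns the picture (400x640x3 uint8, blue, green, red); there is no depth.
- manip.camera_info(name): a dict with "fx", "fy", "cx", "cy" (pixels), "dist_coeffs" ([k1, k2, p1, p2, k3] as OpenCV has them; the pictures are not rectified), "rvec" (rotation vector, rad) and "tvec" (3), from world to camera coordinates, as OpenCV has them. Camera axes: x right, y down, z forward; pixel columns grow to the right and rows downward; lengths in m; the calibration is good to about 2 mm. A picture is of the moment at which its call begins: read the wrist's pose just before it. camera_info takes no time and is no camera call; for the wrist camera it gives the pose at the moment of the call.
- manip.hand_in(): hands the job in, once; it reports no verdict.
Trained networks look in the newest picture that a camera, given by its name, has taken for a name from the list of things; names that differ only in an ending like _2 or _b are one class to them, and where a whole thing is asked for, a point or a joint stands for the part that bears it (a point fixed in the world has none). Each returns a list of dicts, best first, with "score" (0 to 1); they miss things now and then, are a little off and sometimes report something else, mostly with a low value. They report only what shows in the picture. A call takes as long as a camera call.
- manip.cut_out(target, camera): "pixels" (400x640 bool, what is visible of it).
- manip.tip_of(target, camera): "xyz" ([x, y, z] in m, in the coordinates of the camera as it stood for that picture, good to about 4 mm: a listed point, or the origin of a listed thing).
The state is a dict: "clock": time; "joint_pos": joint angles; "joint_velocities": joint speeds; "tau": joint torques, N m; "position": TCP position; "ee_rot": TCP orientation; "ft_force": force on the tool from outside, world axes, zero at the start; "torque": the same for the moment, N m; "grip_width": opening from 0.0 (shut) to 1.0 (fully open).
Only numpy, scipy, OpenCV 4.12 (cv2) and the standard library are available. Lean on these libraries where they do the work, as an engineer would, in place of code of your own. Each camera call takes 0.05 s, during which the arm holds its last target.

TASK

The long side of the red-ended block on the sanding jig has had its pass. Give the block a quarter turn so that its red-painted end now sits squarely against the dark abrasive pad, the whole end on the pad, with the block lying flat on the jig plate, and let go of it. Leave the plain block and the pliers where they lie.

Things in the scene. Friction and masses are not known exactly. Their poses are not given: they have to be found in the camera images.
- block: the workpiece: loose grey-brown timber block 45 x 160 x 30 mm (x, y, z), about 0.1 kg, one end painted red; it starts flat on the jig plate, a long side facing the pad, 45 to 65 mm off it (its middle). Origin: centre of its underside; y runs along its length to the red end, z up
- red_end (a point): the centre of the block's red end face (80 mm from the block's origin along its +y, 15 mm above its underside)
- pad (a point): centre of the front face of the jig's dark brown abrasive pad (100 wide, 34 mm tall), 27 mm above the bench; x points level into the pad, away from the robot, y along it. The pad is on an upright aluminium angle, 220 mm wide, top 52 mm above the bench. The jig is fixed: ply plate 200 x 240 mm, top 12 mm above the bench, reaching 172 mm in front of the pad face and 120 mm to either side
- plain_block: a bystander: a block of the same wood and size without red paint, loose on the bench beside the jig; origin: centre of its underside, its length along its y axis
- pliers: a bystander: red-handled pliers, 49 x 162 x 13 mm, lying loose on the bench beside the jig; origin: centre of the underside

How it is judged:
At the end, for the whole second after the job is handed in: Block flat and at rest on the plate, centre of its red end within 12 mm of the pad face, 27 mm sideways of the pad's centre and 6 mm of its height, square to the pad within 0.18 rad; plain block and pliers within 30 mm of their starts (x of red_end in the frame of pad between -0.012 and 0.006 m and y of red_end in the frame of pad between -0.027 and 0.027 m and z of red_end in the frame of pad between -0.006 and 0.006 m and angle between the y axis of block and the x axis of pad, either way round below 0.18 rad and angle between block's own z axis and vertical below 0.1 rad and linear speed of block below 0.02 m/s and distance of each of plain_block, pliers from where it was at the start of the episode below 0.03 m); the robot touches nothing.
It also fails if it takes over 38 s, if anything falls off the work surface, if the arm or the gripper's body presses on something with over 40 N, if the wrist force passes 120 N, or if a joint passes its speed limit or range.

## Working session

There is one attempt and no reset: what is moved stays moved. The work goes in short steps, Python scripts to look and compute and a tool call to move; the robot and the scene stay as the last step left them, time stands still between calls to the robot, and variables do not carry over. Pictures are saved under pics/ and viewed, and the job is handed in when it is done.

Besides the shell and the picture viewer there is one more tool, called after ">>>" by a JSON object that holds its "fn" and its "kwargs", one argument or row to a line. arm_command: Moves the arm, as the interface text tells. Its arguments: {"type":"object","properties":{"slide":{"type":"array","items":{"type":"array","items":{"type":"number"}}},"turn":{"type":"array","items":{"type":"number"}},"grip":{"type":"array","items":{"type":"number"}},"newtons":{"type":"number"}},"required":["slide","turn","grip"]}

```bash
mkdir -p pics; ls
cat > h.py <<'E'
from workcell import manip
import numpy as np, cv2
from scipy.spatial.transform import Rotation as R
def cam(n):
    i=manip.camera_info(n); K=np.array([[i["fx"],0,i["cx"]],[0,i["fy"],i["cy"]],[0,0,1]]);D=np.array(i["dist_coeffs"],float)
    Rm=cv2.Rodrigues(np.array(i["rvec"],float))[0]; t=np.array(i["tvec"],float).ravel()
    return K,D,Rm,t
def toworld(n,p):
    K,D,Rm,t=cam(n); return Rm.T@(np.array(p)-t)
def pix2plane(n,uv,z):
    K,D,Rm,t=cam(n); u=cv2.undistortPoints(np.array(uv,float).reshape(-1,1,2),K,D).reshape(-1,2)
    d=np.c_[u,np.ones(len(u))]@Rm; c=-Rm.T@t
    return c+d*((z-c[2])/d[:,2])[:,None]
def proj(n,P):
    K,D,Rm,t=cam(n); return cv2.projectPoints(np.array(P,float).reshape(-1,3),cv2.Rodrigues(Rm)[0],t,K,D)[0].reshape(-1,2)
E
python3 - <<'E'
from h import *
o=manip.get_obs();print(o["clock"],o["position"],o["ee_rot"],o["grip_width"])
for n in ("scene","wrist"):
    im=manip.camera(n);cv2.imwrite(f"pics/{n}0.png",im)
    for t in ("block","red_end","pad","plain_block","pliers"):
        try:
            r=manip.tip_of(t,n)
            print(n,t,[(round(x["score"],2),toworld(n,x["xyz"]).round(4).tolist()) for x in r[:3]])
        except Exception as e: print(t,e)
print(manip.get_obs()["clock"])
E
```

```text
pics
0.0 [ 6.24610330e-01 -3.07829711e-05  2.30498340e-01] [ 7.07112886e-01  7.07100301e-01 -5.50927341e-04 -4.76757473e-04] 1.0025702371157963
scene block [(0.73, [0.609, 0.0543, 0.0107])]
scene red_end [(0.73, [0.5928, 0.1361, 0.0314])]
scene pad [(0.88, [0.6787, 0.0633, 0.0296]), (0.31, [0.5946, 0.1353, 0.0316])]
scene plain_block [(0.66, [0.6818, -0.3817, -0.001]), (0.16, [0.5514, -0.4217, 0.0033])]
scene pliers [(0.96, [0.5533, -0.4209, 0.0006])]
wrist block [(0.84, [0.6101, 0.0591, 0.007])]
wrist red_end [(0.75, [0.6002, 0.1381, 0.0211])]
wrist pad [(0.83, [0.6807, 0.06, 0.0245])]
wrist plain_block []
wrist pliers []
0.6
```

View pics/scene0.png

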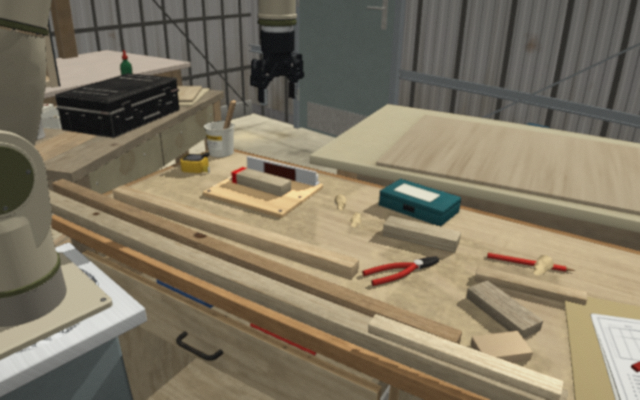

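View pics/wrist0.png

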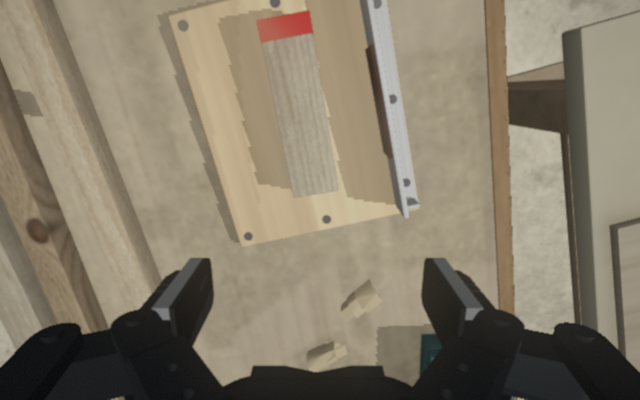

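The scene view shows the jig at about (262,185), with the pliers and plain block well to the right. The wrist view shows the block's red end at about (285,25), its plain end at about (317,193), and the angle running from (370,0) to (410,215). Next I'll measure these more precisely.

Run:
```python
from h import *
o=manip.get_obs();print(o["position"])
im=cv2.imread("pics/wrist0.png")
r=manip.cut_out("block","wrist"); m=r[0]["pixels"].astype(np.uint8)
c=max(cv2.findContours(m,0,2)[0],key=cv2.contourArea)
ap=cv2.approxPolyDP(c,6,True).reshape(-1,2);print(r[0]["score"],ap.tolist())
print(pix2plane("wrist",ap,0.042).round(4).tolist())
r=manip.cut_out("pad","wrist"); mp=r[0]["pixels"].astype(np.uint8) if r else None
if r:
  c=max(cv2.findContours(mp,0,2)[0],key=cv2.contourArea);a2=cv2.approxPolyDP(c,2,True).reshape(-1,2);print("pad",r[0]["score"],a2.tolist())
P=[(168,15),(205,130),(242,245),(403,213)]
print("plate",pix2plane("wrist",P,0.012).round(4).tolist())
P=[(362,0),(383,100),(406,217)]
print("angle?",pix2plane("wrist",P,0.052).round(4).tolist())
big=cv2.resize(im[0:260,150:440],None,fx=2.7,fy=2.3,interpolation=cv2.INTER_CUBIC);cv2.imwrite("pics/w0z.png",big)
```

```text
[6.25020149e-01 5.41486349e-05 2.31340229e-01]
0.97 [[307, 11], [258, 21], [295, 196], [338, 187]]
[[0.6171, 0.1374, 0.042], [0.5756, 0.1297, 0.042], [0.6043, -0.0244, 0.042], [0.6458, -0.0153, 0.042]]
pad 0.93 [[168, 17], [242, 246], [397, 213], [407, 217], [411, 210], [419, 208], [386, 0], [223, 0]]
plate [[0.4888, 0.1398, 0.012], [0.5134, 0.0356, 0.012], [0.543, -0.0895, 0.012], [0.7177, -0.0521, 0.012]]
angle? [[0.6618, 0.1434, 0.052], [0.6829, 0.0656, 0.052], [0.7107, -0.0423, 0.052]]
```

View pics/w0z.png

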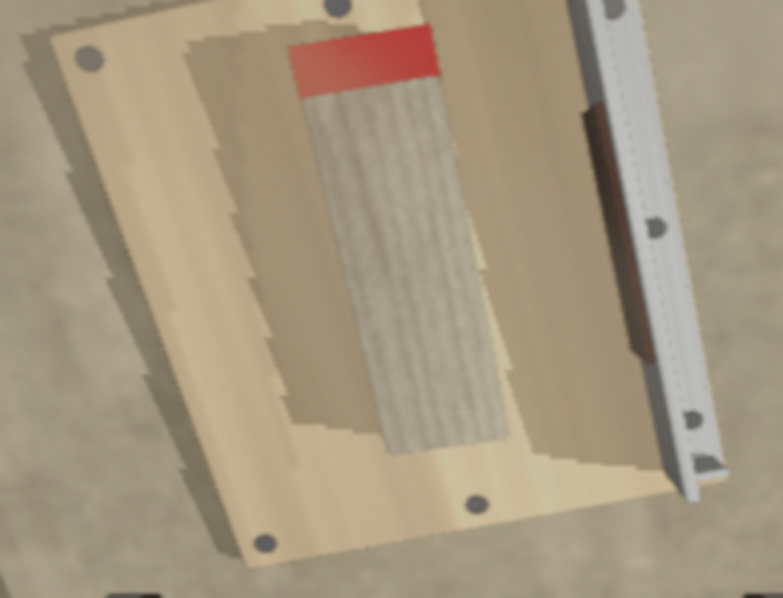

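Run:
```python
from h import *
K,D,Rm,t=cam("wrist");print("wristcam",(-Rm.T@t).round(3),Rm[2].round(3))
im=manip.camera("side");cv2.imwrite("pics/side0.png",im)
K,D,Rm,t=cam("side");print("sidecam",(-Rm.T@t).round(3),Rm[2].round(3))
for tt in ("block","red_end","pad"):
    print(tt,[(round(x["score"],2),toworld("side",x["xyz"]).round(4).tolist()) for x in manip.tip_of(tt,"side")[:3]])
P=[(365.9,50),(384.4,153)]
print(pix2plane("wrist",P,0.012).round(4).tolist(),pix2plane("wrist",P,0.044).round(4).tolist())
```

```text
wristcam [0.626 0.073 0.373] [-0.    -0.285 -0.959]
sidecam [0.376 0.596 0.681] [ 0.248 -0.739 -0.626]
block [(0.78, [0.6121, 0.0592, 0.0126])]
red_end [(0.58, [0.5962, 0.1366, 0.0284])]
pad [(0.82, [0.6842, 0.069, 0.0302])]
[[0.6715, 0.1101, 0.012], [0.6943, 0.0126, 0.012]] [[0.6675, 0.1068, 0.044], [0.6882, 0.0179, 0.044]]
```

View pics/side0.png

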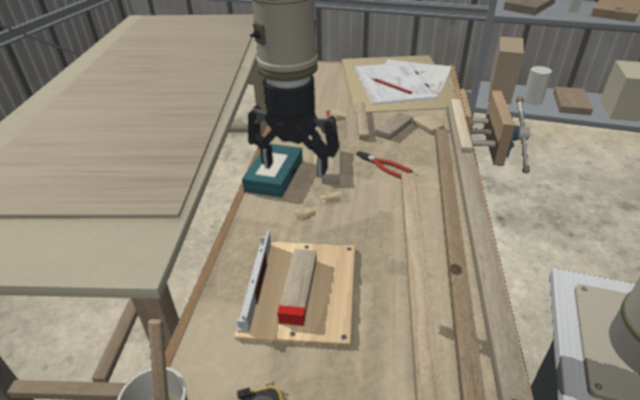

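The pad's lower front edge measures 100 mm, centred at about (0.683, 0.062), with a jig yaw of about 13.2°. The block is centred at (0.611, 0.057) with its long axis at 100.6°. I'll move above the block.

>>> {"fn": "arm_command", "kwargs": {
  "slide": [
    [28,-7,0],
    [29,-7,0],
    [0,0,20],
    [0,0,30],
    [0,0,30],
    [0,0,20],
    [0,0,0]
  ],
  "turn": [0,0,-5.3,-5.3,0,0,0],
  "grip": [0.25,0.25,0.25,0.25,0.25,0.25,0.25],
  "newtons": 40
}}

```text
clock: 1.48
position: [0.6084, 0.0566, 0.1266]
ee_rot: [0.639, 0.769, -0.003, -0.002]
ft_force: [-1.1, -0.4, -0.4]
grip_width: 0.752
```

Run:
```python
from h import *
o=manip.get_obs();print(o["clock"],o["position"],R.from_quat(o["ee_rot"]).as_matrix().round(3).tolist(),o["grip_width"])
im=manip.camera("wrist");cv2.imwrite("pics/w1.png",im)
r=manip.cut_out("block","wrist"); m=r[0]["pixels"].astype(np.uint8)
c=max(cv2.findContours(m,0,2)[0],key=cv2.contourArea)
ap=cv2.approxPolyDP(c,6,True).reshape(-1,2);print(r[0]["score"],ap.tolist())
print(pix2plane("wrist",ap,0.042).round(4).tolist())
for tt in ("block","red_end","pad"):
    print(tt,[(round(x["score"],2),toworld("wrist",x["xyz"]).round(4).tolist()) for x in manip.tip_of(tt,"wrist")[:3]])
```

```text
1.4833 [0.60835098 0.05661083 0.12661731] [[-0.184, 0.983, -0.007], [0.983, 0.184, -0.001], [0.0, -0.007, -1.0]] 0.7520247138191273
0.74 [[285, 81], [289, 307], [347, 309], [358, 83]]
[[0.5776, 0.1309, 0.042], [0.6061, -0.0268, 0.042], [0.6489, -0.0205, 0.042], [0.6222, 0.1381, 0.042]]
block [(0.76, [0.6131, 0.0593, 0.0169])]
red_end [(0.59, [0.6024, 0.1354, 0.0272])]
pad [(0.56, [0.6868, 0.0612, 0.029]), (0.18, [0.6048, 0.1407, 0.0261])]
```

View pics/w1.png

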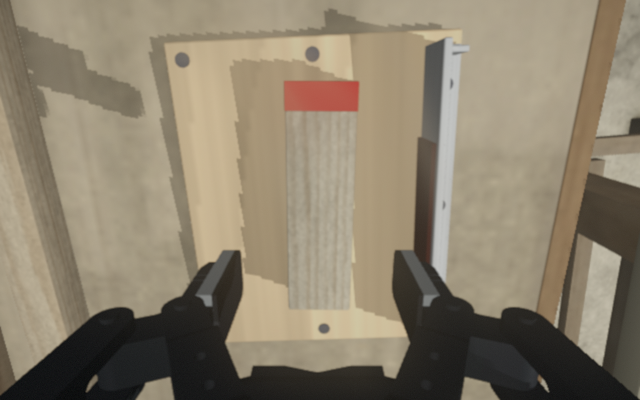

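The wrist view shows the block from (285,81) to (347,309), upright between the fingers and about 5 mm to the right of centre. I'll correct that and go down.

>>> {"fn": "arm_command", "kwargs": {
  "slide": [
    [-1,4,20],
    [0,0,30],
    [0,0,30],
    [0,0,20],
    [0,0,8],
    [0,0,0]
  ],
  "turn": [0,0,0,0,0,0],
  "grip": [0.25,0.25,0.25,0.25,0.25,0.25]
}}

```text
clock: 2.23
position: [0.6147, 0.0567, 0.0226]
ee_rot: [0.639, 0.769, -0.001, -0.001]
ft_force: [-0.3, -0.3, 0.2]
grip_width: 0.753
```

Run:
```python
from h import *
o=manip.get_obs();print(o["clock"],o["position"],o["ft_force"])
im=manip.camera("wrist");cv2.imwrite("pics/w2.png",im)
```

```text
2.2333 [0.61467617 0.0567304  0.02258946] [-0.3135405  -0.2610768   0.17979413]
```

View pics/w2.png

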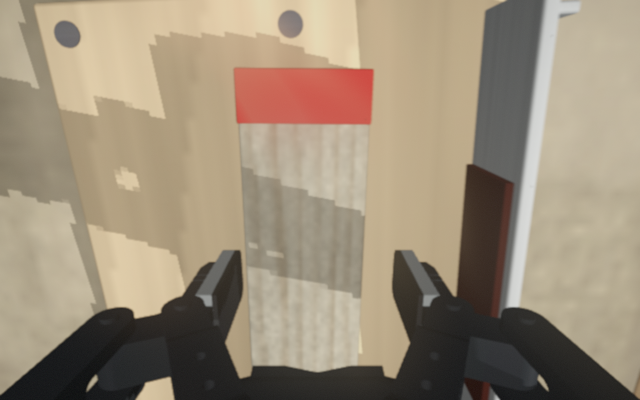

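The wrist view shows the block centred at about x=304, against 318 for the fingers, so the tool is about 5 mm too far right. I'll shift it back, then close.

>>> {"fn": "arm_command", "kwargs": {
  "slide": [
    [0,-4,0],
    [0,0,2],
    [0,0,0],
    [0,0,0],
    [0,0,0],
    [0,0,0],
    [0,0,0],
    [0,0,0]
  ],
  "turn": [0,0,0,0,0,0,0,0],
  "grip": [0.25,0.25,0.8,0.8,0.8,0.8,0.8,0.8],
  "newtons": 40
}}

```text
clock: 2.95
position: [0.6119, 0.0561, 0.0226]
ee_rot: [0.639, 0.769, 0.001, 0.001]
ft_force: [-3.0, -0.2, 7.3]
grip_width: 0.519
```

>>> {"fn": "arm_command", "kwargs": {
  "slide": [
    [0,0,-10],
    [0,0,-20],
    [0,0,-20],
    [0,0,-15],
    [0,0,0],
    [0,0,0]
  ],
  "turn": [0,0,0,0,0,0],
  "grip": [0.8,0.8,0.8,0.8,0.8,0.8]
}}

```text
clock: 3.45
position: [0.6118, 0.0561, 0.0874]
ee_rot: [0.639, 0.769, 0.001, 0.001]
ft_force: [-0.7, -0.5, -1.2]
grip_width: 0.519
```

>>> {"fn": "arm_command", "kwargs": {
  "slide": [
    [0,0,0],
    [0,0,0],
    [0,0,0],
    [0,0,0],
    [0,0,0],
    [0,0,0],
    [0,0,0],
    [0,0,0],
    [0,0,0],
    [0,0,0]
  ],
  "turn": [4,6,6,6,6,6,6,6,6,6],
  "grip": [0.8,0.8,0.8,0.8,0.8,0.8,0.8,0.8,0.8,0.8]
}}

```text
clock: 4.28
position: [0.6104, 0.0559, 0.085]
ee_rot: [0.933, 0.361, -0.001, -0.0]
ft_force: [0.1, 0.1, -0.0]
grip_width: 0.516
```

>>> {"fn": "arm_command", "kwargs": {
  "slide": [
    [0,0,0],
    [0,0,0],
    [0,0,0],
    [0,0,0],
    [0,0,0],
    [0,0,0],
    [0,0,0],
    [0,0,0]
  ],
  "turn": [6,6,6,6,5.3,0,0,0],
  "grip": [0.8,0.8,0.8,0.8,0.8,0.8,0.8,0.8]
}}

```text
clock: 4.95
position: [0.6108, 0.0559, 0.0857]
ee_rot: [0.993, 0.117, -0.001, 0.0]
ft_force: [0.3, -0.2, -1.2]
grip_width: 0.517
```

Run:
```python
from h import *
o=manip.get_obs();q=o["ee_rot"];print(o["clock"],o["position"],o["ft_force"],R.from_quat(q).as_matrix().round(3).tolist(),o["grip_width"])
for n in ("wrist","scene"):
    im=manip.camera(n);cv2.imwrite(f"pics/{n}3.png",im)
    for tt in ("block","red_end","pad"):
        print(n,tt,[(round(x["score"],2),toworld(n,x["xyz"]).round(4).tolist()) for x in manip.tip_of(tt,n)[:2]])
```

```text
4.95 [0.61078747 0.05594366 0.08567754] [ 0.32559867 -0.15813225 -1.23676027] [[0.972, 0.233, -0.001], [0.233, -0.972, -0.0], [-0.001, 0.0, -1.0]] 0.5167366655379323
wrist block [(0.73, [0.61, 0.0584, 0.0726])]
wrist red_end [(0.69, [0.6931, 0.0782, 0.0825])]
wrist pad []
scene block [(0.83, [0.6115, 0.0542, 0.0762])]
scene red_end [(0.98, [0.687, 0.0722, 0.0948]), (0.73, [0.5509, -0.4214, -0.0005])]
scene pad [(0.86, [0.6794, 0.0657, 0.0284])]
```

View pics/wrist3.png

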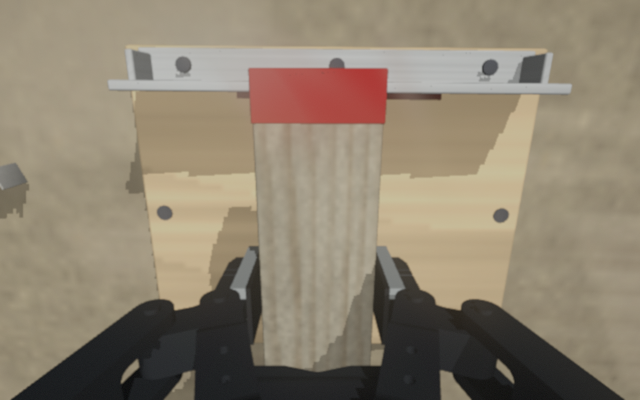

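View pics/scene3.png

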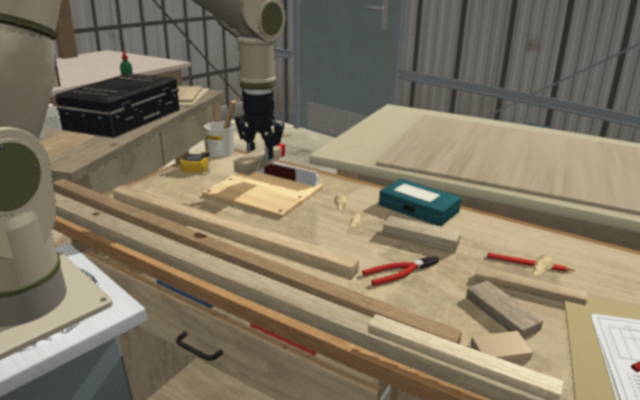

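The wrist view shows the block square to the angle, which runs (110,85)–(570,89). The pad spans 238–441, so its centre is about 10 mm to the block's right, and world coordinates give 11 mm. I'll move right and back, then lower.

>>> {"fn": "arm_command", "kwargs": {
  "slide": [
    [-10,5,0],
    [-10,5,0],
    [0,0,15],
    [0,0,20],
    [0,0,15],
    [0,0,8],
    [0,0,3],
    [0,0,0]
  ],
  "turn": [0,0,0,0,0,0,0,0],
  "grip": [0.8,0.8,0.8,0.8,0.8,0.8,0.8,0.8]
}}

```text
clock: 6.02
position: [0.5939, 0.0417, 0.025]
ee_rot: [0.993, 0.116, -0.0, 0.0]
ft_force: [0.2, -0.0, -1.6]
grip_width: 0.517
```

Run:
```python
from h import *
o=manip.get_obs();q=o["ee_rot"];print(o["clock"],o["position"],o["ft_force"],o["grip_width"])
for n in ("wrist",):
    im=manip.camera(n);cv2.imwrite(f"pics/{n}4.png",im)
    for tt in ("block","red_end","pad"):
        print(n,tt,[(round(x["score"],2),toworld(n,x["xyz"]).round(4).tolist()) for x in manip.tip_of(tt,n)[:2]])
```

```text
6.0167 [0.59386203 0.04166434 0.02499785] [ 0.18567145 -0.03385016 -1.62138094] 0.5172949697921788
wrist block [(0.91, [0.5953, 0.0426, 0.0156])]
wrist red_end [(0.79, [0.6803, 0.0639, 0.0248])]
wrist pad [(0.68, [0.6811, 0.0611, 0.0244])]
```

View pics/wrist4.png

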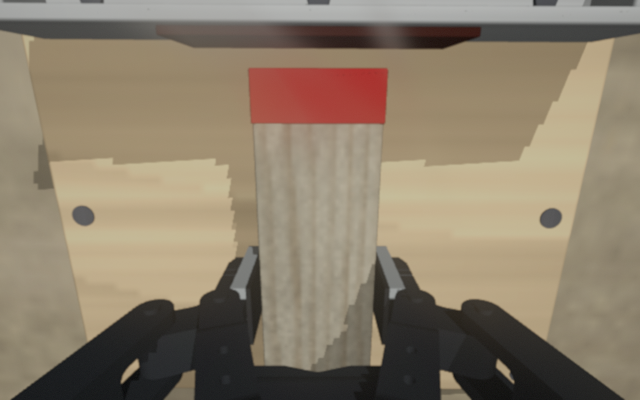

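Run:
```python
from h import *
a=pix2plane("wrist",[(318,69)],0.0435)[0];b=pix2plane("wrist",[(318,47)],0.012)[0];c=pix2plane("wrist",[(318,26)],0.044)[0];print(a,b,c)
e=np.array([.972,.233,0]);print((b-a)@e,(c-a)@e)
```

```text
[0.67303871 0.06000041 0.0435    ] [0.6829958  0.06230657 0.012     ] [0.68552209 0.06297087 0.044     ]
0.010215635525634866 0.01282596311177831
```

The pad and block are now centred on the same column (318), with a gap of about 10 mm. I'll settle the block onto the plate, then advance gently.

>>> {"fn": "arm_command", "kwargs": {
  "slide": [
    [0,0,1.5],
    [3,0,0.5],
    [3,0,0],
    [2,0,0],
    [0,0,0],
    [0,0,0]
  ],
  "turn": [0,0,0,0,0,0],
  "grip": [0.8,0.8,0.8,0.8,0.8,0.8]
}}

```text
clock: 6.72
position: [0.602, 0.0436, 0.0233]
ee_rot: [0.993, 0.116, 0.0, 0.0]
ft_force: [1.4, -0.1, -1.8]
grip_width: 0.518
```

>>> {"fn": "arm_command", "kwargs": {
  "slide": [
    [1,0,0],
    [1,0,0],
    [0,0,0]
  ],
  "turn": [0,0,0],
  "grip": [0.8,0.8,0.8]
}}

```text
clock: 6.97
position: [0.6028, 0.0438, 0.0229]
ee_rot: [0.993, 0.116, -0.001, 0.0]
ft_force: [-5.2, -0.3, -0.2]
grip_width: 0.515
```

Contact with the pad reads about 5 N. One more small settle, then a check before releasing.

>>> {"fn": "arm_command", "kwargs": {
  "slide": [
    [0,0,0.7],
    [0,0,0],
    [0,0,0]
  ],
  "turn": [0,0,0],
  "grip": [0.8,0.8,0.8]
}}

```text
clock: 7.22
position: [0.6028, 0.0438, 0.0226]
ee_rot: [0.993, 0.116, -0.001, -0.0]
ft_force: [-7.9, -0.5, 2.8]
grip_width: 0.513
```

Run:
```python
from h import *
o=manip.get_obs();print(o["clock"],o["position"],o["ft_force"])
im=manip.camera("wrist");cv2.imwrite("pics/wrist5.png",im)
```

```text
7.2167 [0.60280229 0.04377681 0.02259576] [-7.88460054 -0.52167434  2.752224  ]
```

View pics/wrist5.png

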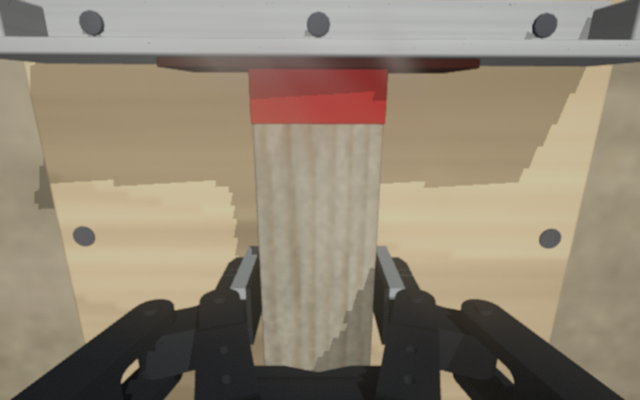

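The picture shows the red end centred against the pad and square, with the block on the plate. I'll release and retreat.

>>> {"fn": "arm_command", "kwargs": {
  "slide": [
    [0,0,0],
    [0,0,0],
    [0,0,0],
    [0,0,0],
    [0,0,0],
    [0,0,-10],
    [0,0,-20],
    [0,0,-30],
    [0,0,-30],
    [0,0,-30]
  ],
  "turn": [0,0,0,0,0,0,0,0,0,0],
  "grip": [0.4,0.25,0.2,0.2,0.2,0.2,0.2,0.2,0.2,0.2]
}}

```text
clock: 8.1
position: [0.6036, 0.0439, 0.1448]
ee_rot: [0.993, 0.116, 0.0, 0.0]
ft_force: [0.3, -0.3, -0.4]
grip_width: 0.802
```

>>> {"fn": "arm_command", "kwargs": {
  "slide": [
    [-20,0,-20],
    [-20,0,0],
    [0,0,0],
    [0,0,0]
  ],
  "turn": [0,0,0,0],
  "grip": [0.2,0.2,0.2,0.2]
}}

```text
clock: 8.43
position: [0.5647, 0.0346, 0.1638]
ee_rot: [0.993, 0.116, 0.001, -0.0]
ft_force: [0.9, -0.6, 0.1]
grip_width: 0.799
```

Run:
```python
from h import *
o=manip.get_obs();print(o["clock"],o["position"],o["ft_force"],o["grip_width"])
for n in ("wrist","side","scene"):
    im=manip.camera(n);cv2.imwrite(f"pics/{n}6.png",im)
    for tt in ("block","red_end","pad","plain_block","pliers"):
        r=manip.tip_of(tt,n)[:1];print(n,tt,[(round(x["score"],2),toworld(n,x["xyz"]).round(4).tolist()) for x in r])
    if n=="wrist":
        r=manip.cut_out("block",n)
        c=max(cv2.findContours(r[0]["pixels"].astype(np.uint8),0,2)[0],key=cv2.contourArea)
        ap=cv2.approxPolyDP(c,6,True).reshape(-1,2);print(ap.tolist(),pix2plane(n,ap,.042).round(4).tolist())
s=cv2.imread("pics/side6.png")[210:360,210:380];cv2.imwrite("pics/side6z.png",cv2.resize(s,None,fx=4,fy=4,interpolation=cv2.INTER_CUBIC))
```

```text
8.4333 [0.56468349 0.03461486 0.1637681 ] [ 0.89168836 -0.6106875   0.09396523] 0.7994500773342086
wrist block [(0.89, [0.6027, 0.0477, 0.009])]
wrist red_end [(0.79, [0.6857, 0.0664, 0.0216])]
wrist pad [(0.75, [0.6828, 0.0622, 0.0225])]
wrist plain_block []
wrist pliers []
[[349, 20], [284, 24], [292, 238], [345, 235]] [[0.6854, 0.0416, 0.042], [0.6731, 0.0834, 0.042], [0.5229, 0.0454, 0.042], [0.5351, 0.0051, 0.042]]
side block [(0.76, [0.6027, 0.0499, 0.0141])]
side red_end [(0.63, [0.6789, 0.0643, 0.0272])]
side pad [(0.68, [0.6854, 0.0664, 0.0266])]
side plain_block [(0.39, [0.6805, -0.375, -0.0012])]
side pliers [(0.72, [0.5549, -0.417, -0.0011])]
scene block [(0.96, [0.6005, 0.0449, 0.0129])]
scene red_end [(0.9, [0.6779, 0.0641, 0.0294])]
scene pad [(0.92, [0.6794, 0.065, 0.0288])]
scene plain_block [(0.66, [0.6815, -0.3793, 0.0012])]
scene pliers [(0.97, [0.5517, -0.4206, 0.0006])]
```

View pics/wrist6.png

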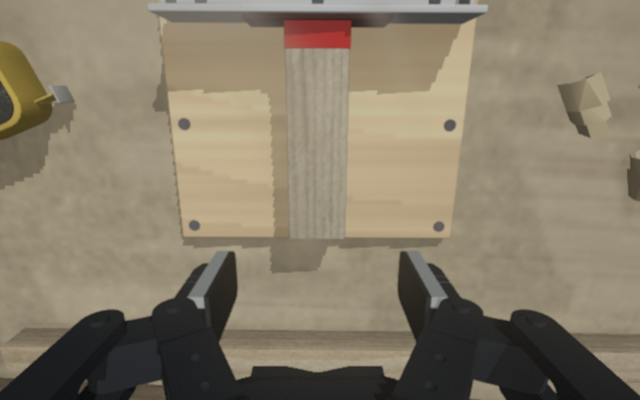

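View pics/side6z.png

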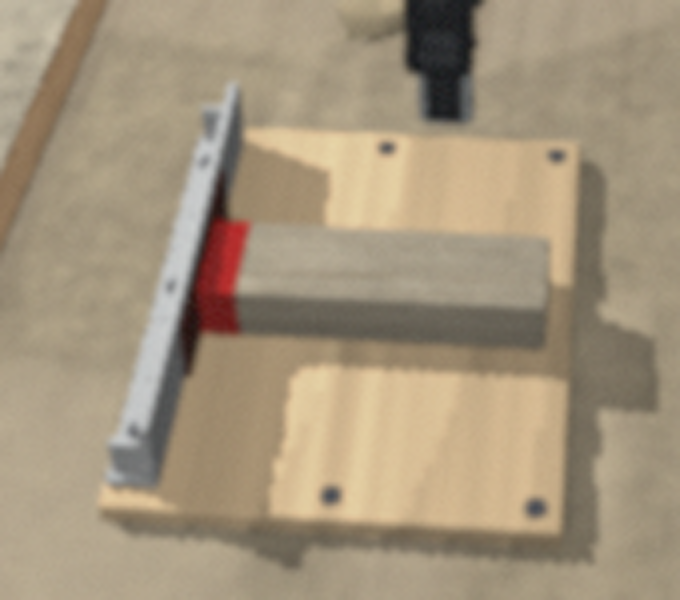

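The block lies flat and square, with its red end centred on the pad (wrist view 284–349 across, row 20) and the gripper clear. Handing in.

```bash
python3 -c "
from workcell import manip
print(manip.hand_in())"
```

```text
the job is handed in; nothing more can be done
None
```

The red-ended block has had its quarter turn and now sits with its red end against the abrasive pad, flat on the jig plate and released. I handed the job in at about 9 s of the 38 s allowed; no verdict is reported.

I gripped the block across its width, lifted it about 65 mm and turned it 87°. I then set it down about 10 mm short of the pad and slid it forward until the wrist read about 5 N, rising to about 8 N as I settled it on the plate. After that I opened the fingers and backed off upwards.

**Final checks (wrist, side and scene cameras):**
- **Position:** the red end touches the pad. The network readings put it within about 7 mm of the pad face and 4 mm of its centre sideways.
- **Squareness:** the block's heading is within about 2° of the pad's, and it looks flat in the side view.
- **Bystanders:** the plain block and the pliers read within about 3 mm of their starts in the scene camera; I moved neither.

**Disagreements:**
- The wrist camera put the red end about 4 mm past the pad face, while the scene and side cameras put it 2–7 mm short. That is roughly the networks' stated 4 mm error, and the contact force supports actual touch.
- I measured the block's starting distance from the pad at about 71 mm, against the stated 45–65 mm.
- A 5 mm sideways correction before the grasp turned out wrong, and I mostly undid it before closing the fingers.

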